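Hold the dusting stencil over the last tartlet

ROBOT

A 6-joint arm with a two-finger parallel gripper is mounted at the origin on the work surface. World frame = base frame: x ahead of the robot, y to its left, z up, the work surface at z = 0. Lengths are in m, angles in rad, forces in N, time in s.
With the tool pointing down it reaches from about 0.225 to 0.875 m from the base axis. Payload 3.4 kg.
Tool frame: the origin (TCP) lies at the very end of the fingers, on their centre line; the grasp point (between the pads) lies 19 mm behind it (manip.tcp_to_grasp is the distance from the TCP to the grasp point, in m); z points along the fingers, y is the line along which they close (so a half turn about z gives the same grasp; the last joint's range is limited). The gripper opens to 85 mm and grips with 20 to 120 N. Pads are 22 mm wide; open, the fingers measure 114 mm over their backs; the gripper's body (76 mm by 85 mm) begins 54 mm behind the grasp point. The pads swing forward as they close: fully open they stand 13 mm farther back than shut.
Start: joints at [-1.437, 0.276, 1.505, -0, 1.361, -0.121], TCP at [0.145, -0.556, 0.231] pointing down, gripper open.
Joint ranges: [-2.89, 2.89], [-0.75, 2.08], [0.22, 2.7], [-1.18, 4.32], [0.11, 2.71], [-2.7, 2.7]. Speed limits (rad/s): [2.57, 2.57, 3.14, 3.14, 3.14, 3.14].

INTERFACE

Orientations are given as a unit quaternion [w, x, y, z].
In Python, from rig import status, get_image, job, manip gives the robot as it stands.
- The arm moves only by the tool apply_moves, never from a script. Its arguments are lists of equal length, an entry for each row: "xyz": the shift along the tool's x, y, z each as a share of 0.3 m, from -1 to 1, a list of three; "rot": the turn, a rotation vector about the tool's x, y, z each as a share of 60 degrees, from -1 to 1, a list of three; "hand": the opening, from -1 (shut) to 1 (fully open). A call has 1 to 8 rows; each row shifts and turns the commanded pose from where the row before left it, along the tool's axes as they then stand; what a row does not reach is not made up. A row lasts 1/8 s, in which the tool goes at most 62.5 mm and 10.7 degrees, less where a joint would pass 70% of its speed; a pose out of reach is approached as far as the arm can. A call with a number of a shift or a turn outside -1 to 1 is refused whole. A call with a gripper value outside its range is refused whole. The fingers move at their own pace and stop on an object; "force" is the grip in N (left out, the last holds). Time passes only in rows, so rows that do not move let the fingers close. It gives the time, the measured TCP pose, the force, the opening and the grip force at its end, in the units of the state.
- status.get_state(): the state, without advancing time (a new reading comes with each control period).
- get_image(name): name is "side" or "top" or "wrist"; returns a dict with "pixels" (384x512x3 uint8, red, green, blue), "fovy" (degrees; the focal length in pixels is half the picture's height over the tangent of half this angle, whatever the lens; pixels are square), "cx", "cy" (the principal point, pixels), "origin" and "orientation" of the camera in the world; the wrist camera has in their place "tool_from_camera" (4x4, takes a point from camera to tool coordinates, whose origin is the TCP and whose axes are the flange's). Camera axes: x right, y down, z forward; pixel columns grow to the right and rows downward; lengths in m; the calibration is good to about 2 mm. The wrist camera is an equidistant fisheye: a pixel r from the principal point sees the ray r / f radians off the axis. A picture is of the moment at which its call begins: read the wrist's pose just before it. There is no depth.
- job.sign_off(): hands the job in; it is judged then, once.
The state is a dict: "clock": time; "qpos": joint angles; "qd": joint speeds; "effort": joint torques, N m; "position": TCP position; "ee_rot": TCP orientation; "contact_force": force on the tool from outside, world axes, zero at the start; "moment": the same for the moment, N m; "width": finger opening in m; "gripper_force": force on a finger pad.
Only numpy, scipy, OpenCV 4.12 (cv2) and the standard library are available. Lean on these libraries where they do the work, as an engineer would, in place of code of your own. Each camera call takes 0.05 s, during which the arm holds its last target. There are 200 camera calls.

TASK

Turn the revolving stand one click so that the only tartlet without a hazelnut comes to the front, at the latch, and let go so that the stand rests on its stop. Then pick up the stencil, carry it over the things on the counter and hold it level about a centimetre above that tartlet's crust, centred on it and with its sides parallel to the tartlet's, ready for me to dust sugar through it. Finish while still holding it there; neither the stencil nor the hand may touch any tartlet, the stencil must not touch the stand, and the tins and the dredger stay where they are.

Things in the scene. Friction and masses are not known exactly. Their poses are not given: they have to be found in the camera images.
- stand: revolving decorating stand, fixed to the counter. Origin: on the counter under the turning axis; its -x points to the front, where the latch is: a grey post 26 mm wide, 63 mm high, standing 150 to 172 mm from the axis, just outside the plate's rim. The round plate with its non-slip mat is 290 mm across, its top 75 mm above the counter, with six places 95 mm from the axis, 60 degrees apart
- turn (a joint): angle of the stand's plate, rad, 0 at the start, growing counter-clockwise seen from above. The plate turns endlessly, with a click stop every 60 degrees (1.047 rad). The resistance between two stops is at most about 0.2 N m; when let go the plate runs by itself to the nearest stop
- handle (a point): centre of the stand's handle, on the turning axis 142 mm above the counter: an upright black bar on a thin steel stem, 54 mm long (along this point's x), 14 mm thick (along its y) and 30 mm high (127 to 157 mm above the counter). It and its x and y turn with the plate
- front (a point): centre of the front place, level with the plate's top (75 mm above the counter). It belongs to the stand and does not turn with the plate. At the start a finished tartlet lies here and the plain one lies at the next place, on one side of it or the other; one of the six places is empty
- tart_plain: the square tartlet, crust 64 x 64 mm and 24 mm high, dark filling 3 mm below its edge; 90 g, lying loose on the stand's plate. Origin: centre of its underside, z up, x and y square with its sides. It is the only one without a hazelnut: its top is plain and flat. It rides with the plate
- tart_done1: finished square tartlet, crust 64 x 64 mm and 24 mm high, dark filling 3 mm below its edge; 90 g, lying loose on the stand's plate. Origin: centre of its underside, z up, x and y square with its sides. It has sugar dots and a hazelnut in the middle that rises to 38 mm above its underside
- tart_done2: finished square tartlet, crust 64 x 64 mm and 24 mm high, dark filling 3 mm below its edge; 90 g, lying loose on the stand's plate. Origin: centre of its underside, z up, x and y square with its sides. It has sugar dots and a hazelnut in the middle that rises to 38 mm above its underside
- tart_done3: finished square tartlet, crust 64 x 64 mm and 24 mm high, dark filling 3 mm below its edge; 90 g, lying loose on the stand's plate. Origin: centre of its underside, z up, x and y square with its sides. It has sugar dots and a hazelnut in the middle that rises to 38 mm above its underside
- tart_done4: finished square tartlet, crust 64 x 64 mm and 24 mm high, dark filling 3 mm below its edge; 90 g, lying loose on the stand's plate. Origin: centre of its underside, z up, x and y square with its sides. It has sugar dots and a hazelnut in the middle that rises to 38 mm above its underside
- stencil: dusting stencil: square steel plate 84 x 84 x 2 mm with nine round holes; black grip on a bent neck. Lies flat on the counter, left or right of the stand; about 120 g. Origin: centre of the plate's underside; z up, grip to -x. Grip: 64 to 142 mm from the origin, 16 mm wide (along y), 8 to 22 mm above the underside. It balances about 25 mm from the origin: hold the grip near the neck
- loaf_tin: dark steel loaf tin, open at the top, 220 x 90 x 70 mm high, long side along its x, to the right of the stand. Origin: centre of its underside. Not to be moved
- biscuit_tin: ivory biscuit tin with an aluminium lid, 204 x 90 x 84 mm high, long side along its x, to the left of the stand. Origin: centre of its underside. Not to be moved
- dredger: steel sugar dredger, 70 mm across and 113 mm high, with a small side handle on its +y side. Stands on the side where the stencil is not. Origin: centre of its underside. Not to be moved
Mind the look-alikes: they are no part of the job. What is shaped like the tart_done2 but red or yellow is not meant. Leave any green or yellow look-alike of the tart_plain alone.

How it is judged:
By the outcome, as a careful person would: the job done as asked, in the order asked, and still so for the second after the job is handed in, while the arm keeps its last pose, push and grip.
It also fails if it takes over 54 s, if anything falls off the work surface, if the arm or the gripper's body presses on something with over 40 N, if the wrist force passes 120 N, or if a joint passes its speed limit or range.

## Working session

There is one attempt and no reset: what is moved stays moved. The work goes in short steps, Python scripts to look and compute and a tool call to move; the robot and the scene stay as the last step left them, time stands still between calls to the robot, and variables do not carry over. Pictures are saved under pics/ and viewed, at most 13 in all, crops included, and the job is handed in when it is done.

Besides the shell and the picture viewer there is one more tool, called after "Emit:" in YAML: its name, and indented under it one key for each argument. apply_moves: Moves the arm, as the interface text tells. Its arguments: {"type":"object","properties":{"xyz":{"type":"array","items":{"type":"array","items":{"type":"number","minimum":-1,"maximum":1}}},"rot":{"type":"array","items":{"type":"array","items":{"type":"number","minimum":-1,"maximum":1}}},"hand":{"type":"array","items":{"type":"number"}},"force":{"type":"number"}},"required":["xyz","rot","hand"]}

```bash
mkdir -p pics; ls
cat > h.py <<'E'
import numpy as np, cv2, json
from rig import status, get_image, job, manip
from scipy.spatial.transform import Rotation as R
def grab(n):
    s=status.get_state(); im=get_image(n); 
    return s,im
def save(im,f,crop=None,k=1):
    p=im["pixels"][:,:,::-1]
    if crop: p=p[crop[1]:crop[3],crop[0]:crop[2]]
    cv2.imwrite(f,cv2.resize(p,None,fx=k,fy=k,interpolation=cv2.INTER_CUBIC))
def q2R(q): return R.from_quat([q[1],q[2],q[3],q[0]]).as_matrix()
def pose(im,s=None):
    if "origin" in im:
        return q2R(im["orientation"]) if np.size(im["orientation"])==4 else np.array(im["orientation"]), np.array(im["origin"])
    T=np.array(im["tool_from_camera"]); Rt=q2R(s["ee_rot"])
    return Rt@T[:3,:3], Rt@T[:3,3]+np.array(s["position"])
def foc(im): return 192/np.tan(np.radians(im["fovy"])/2)
def ray(im,uv,s=None):
    Rc,o=pose(im,s); f=foc(im); d=(np.array(uv,float)-[im["cx"],im["cy"]])/f
    if "origin" in im: v=np.array([d[0],d[1],1])
    else:
        r=np.hypot(*d)+1e-12; v=np.array([d[0]/r*np.sin(r),d[1]/r*np.sin(r),np.cos(r)])
    return o,Rc@v
def at(im,uv,z,s=None):
    o,v=ray(im,uv,s); return o+v*(z-o[2])/v[2]
def proj(im,P,s=None):
    Rc,o=pose(im,s); f=foc(im); c=Rc.T@(np.array(P,float)-o)
    if "origin" in im: d=c[:2]/c[2]
    else:
        r=np.hypot(c[0],c[1]); d=c[:2]/(r+1e-12)*np.arctan2(r,c[2])
    return d*f+[im["cx"],im["cy"]]
E
python3 - <<'E'
from h import *
for n in("top","side"):
    s,im=grab(n); save(im,f"pics/{n}0.png",k=1.5)
    print(n,{k:v for k,v in im.items() if k!="pixels"})
print(s, manip.tcp_to_grasp)
E
```

```text
pics
top {'fovy': 55.10393088787001, 'cx': 258.92336141883305, 'cy': 187.7864097919107, 'origin': array([0.41557585, 0.01585822, 1.03599907]), 'orientation': array([-0.0574002 ,  0.71134398, -0.6963334 ,  0.0762545 ])}
side {'fovy': 42.55930593266708, 'cx': 257.9240798145958, 'cy': 187.651928605752, 'origin': array([0.3816325 , 1.10955696, 1.10979338]), 'orientation': array([ 0.04028602, -0.08992742,  0.90817392, -0.40682949])}
{'clock': 0.05, 'qpos': array([-1.43698515e+00,  2.76596580e-01,  1.50612833e+00, -8.62952023e-06,
        1.36073133e+00, -1.20998395e-01]), 'qd': array([ 1.95106321e-04,  1.35887830e-03, -2.51620791e-03, -7.31474522e-04,
       -6.43575611e-04, -3.33396664e-06]), 'effort': array([ 1.03982245e-03, -4.18080890e+01, -2.46675897e+01, -2.55127916e-04,
        5.48460011e-03,  1.14202118e-05]), 'position': array([ 0.14485555, -0.55589896,  0.23044074]), 'ee_rot': array([-9.31748497e-04,  9.91894437e-01,  1.27061235e-01, -1.01883839e-05]), 'contact_force': array([-0.22277761,  0.28517365, -0.05264358]), 'moment': array([ 0.01220426,  0.01160467, -0.02766047]), 'gripper_force': 0.0, 'width': 0.08531024858070485} 0.0187
```

View pics/top0.png

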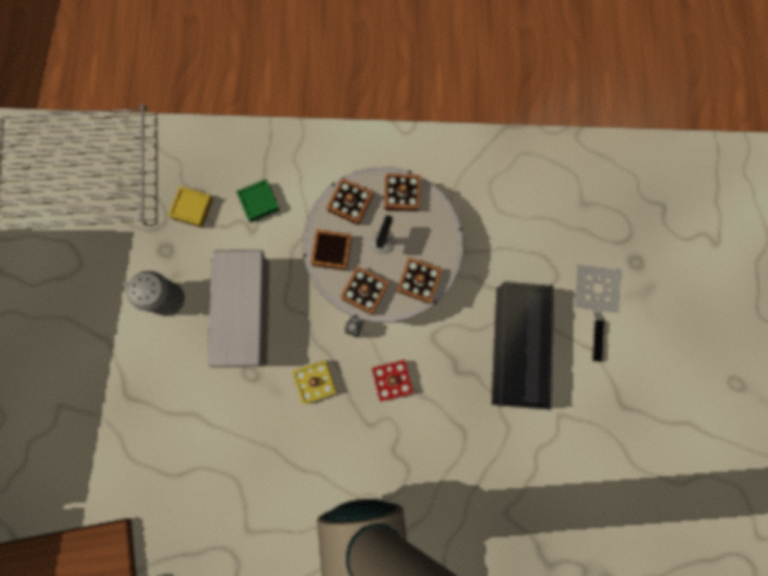

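View pics/side0.png

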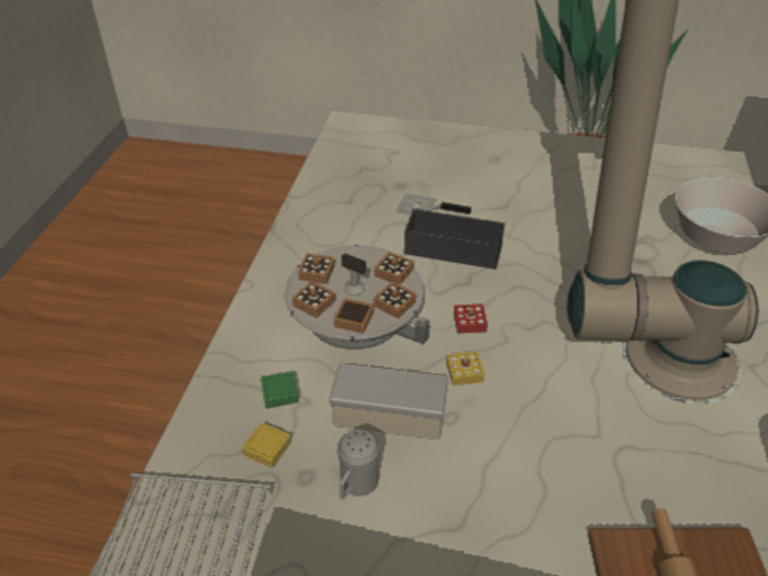

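Top view: the plain dark tartlet is at (331,250) in the 1.5x picture, and the front tartlet with a hazelnut is at (364,290) next to the latch (354,326). The stencil is on the right at (598,288), with its grip at (599,340). The look-alikes are green (258,200), yellow (190,206), yellow with nut (316,382) and red (392,380), all lying on the counter. Going from left (plain) to the bottom (front) means a counter-clockwise turn, so +60°. I'll confirm in an enlarged crop and measure.

Run:
```python
from h import *
s,im=grab("top")
a=im["pixels"][100:230,195:325,::-1]; b=im["pixels"][165:255,375:425,::-1]
a=cv2.resize(a,None,fx=4.5,fy=4.5,interpolation=cv2.INTER_CUBIC); b=cv2.resize(b,None,fx=4,fy=4,interpolation=cv2.INTER_CUBIC)
c=np.zeros((585,790,3),np.uint8); c[:585,:585]=a; c[:360,588:788]=b
cv2.imwrite("pics/crop1.png",c)
k=1/1.5
for n,(u,v),z in [("plate",(383,244),.075),("handle",(384,231),.157),("latch",(354,326),.063),("plain",(331,250),.099),("front",(364,290),.1),("sten",(598,288),.002),("grip0",(600,322),.02),("grip1",(599,359),.02),("loaf a",(498,284),.07),("loaf b",(553,286),.07),("loafc",(551,407),.07),("loafd",(492,404),.07),
 ("bis a",(213,252),.084),("bis b",(263,252),.084),("bis c",(258,366),.084),("bis d",(209,364),.084),("dredg",(148,288),.113),("red",(392,380),.024),("yel",(316,382),.024)]:
    print(n,at(im,(u*k,v*k),z).round(4))
```

```text
plate [0.6687 0.0028 0.075 ]
handle [0.6693 0.0027 0.157 ]
latch [0.5212 0.0508 0.063 ]
plain [0.6492 0.0935 0.099 ]
front [0.5796 0.0341 0.1   ]
sten [ 0.6114 -0.4138  0.002 ]
grip0 [ 0.5434 -0.4066  0.02  ]
grip1 [ 0.4747 -0.401   0.02  ]
loaf a [ 0.6015 -0.2047  0.07  ]
loaf b [ 0.6002 -0.304   0.07  ]
loafc [ 0.388  -0.2925  0.07  ]
loafd [ 0.3912 -0.1904  0.07  ]
bis a [0.644  0.3015 0.084 ]
bis b [0.6462 0.2142 0.084 ]
bis c [0.4474 0.2104 0.084 ]
bis d [0.4492 0.293  0.084 ]
dredg [0.5722 0.396  0.113 ]
red [ 0.4292 -0.0193  0.024 ]
yel [0.4231 0.1173 0.024 ]
```

View pics/crop1.png

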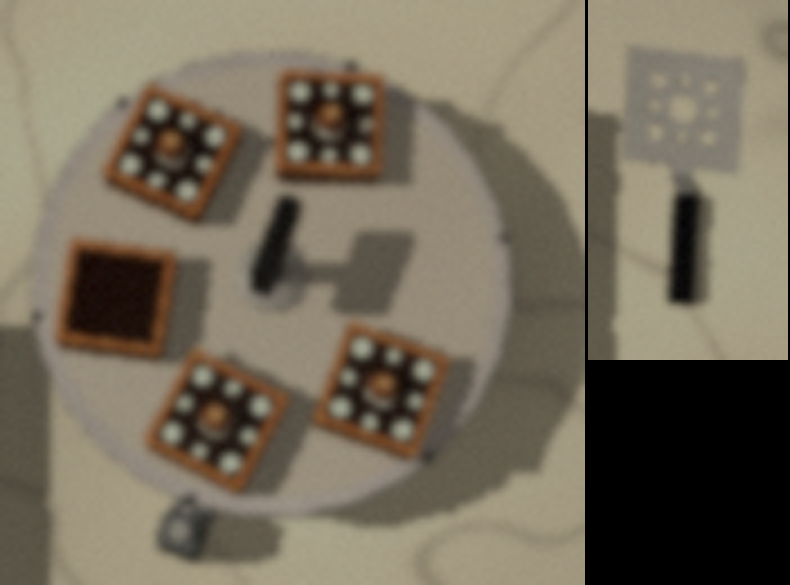

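Confirmed: the tartlet at the left place, crop (116,298), is the only one with a plain dark top on the mat. The front one at (217,420) has a hazelnut. The turn is +60°. I'll go over the stand and measure it with the wrist camera.

Emit:
apply_moves:
  xyz:
    - [0.135, -0.085, -0.021]
    - [0.135, -0.085, -0.021]
    - [0.135, -0.085, -0.021]
    - [0.135, -0.085, -0.021]
    - [0.135, -0.085, -0.021]
    - [0.135, -0.085, -0.021]
    - [0.135, -0.085, -0.021]
    - [0.135, -0.085, -0.021]
  rot:
    - [0, 0, 0]
    - [0, 0, 0]
    - [0, 0, 0]
    - [0, 0, 0]
    - [0, 0, 0]
    - [0, 0, 0]
    - [0, 0, 0]
    - [0, 0, 0]
  hand: [1, 1, 1, 1, 1, 1, 1, 1]

```text
clock: 1.15
position: [0.4078, -0.276, 0.2817]
ee_rot: [0.0, 0.992, 0.127, -0.0]
contact_force: [-0.0, -0.1, 0.4]
width: 0.0852
gripper_force: 0.0
```

Emit:
apply_moves:
  xyz:
    - [0.135, -0.085, -0.021]
    - [0.135, -0.085, -0.021]
    - [0.135, -0.085, -0.021]
    - [0.135, -0.085, -0.021]
    - [0.135, -0.085, -0.021]
    - [0.135, -0.085, -0.021]
    - [0.135, -0.085, -0.021]
    - [0.135, -0.085, -0.021]
  rot:
    - [0, 0, 0]
    - [0, 0, 0]
    - [0, 0, 0]
    - [0, 0, 0]
    - [0, 0, 0]
    - [0, 0, 0]
    - [0, 0, 0]
    - [0, 0, 0]
  hand: [1, 1, 1, 1, 1, 1, 1, 1]

```text
clock: 2.15
position: [0.67, 0.003, 0.3318]
ee_rot: [0.0, 0.992, 0.127, -0.0]
contact_force: [0.2, -0.7, 0.5]
width: 0.0854
gripper_force: 0.0
```

Emit:
apply_moves:
  xyz:
    - [0, 0, 0]
    - [0, 0, 0]
    - [0, 0, 0]
    - [0, 0, 0]
    - [0, 0, 0]
    - [0, 0, 0]
  rot:
    - [0, 0, 0.13]
    - [0, 0, 0.14]
    - [0, 0, 0.14]
    - [0, 0, 0.14]
    - [0, 0, 0]
    - [0, 0, 0]
  hand: [0, 0, 0, 0, 0, 0]

```text
clock: 2.9
position: [0.6691, 0.0017, 0.3318]
ee_rot: [0.0, 0.987, -0.159, -0.0]
contact_force: [-0.1, 0.2, -0.2]
width: 0.0428
gripper_force: 0.0
```

Run:
```python
from h import *
s,im=grab("wrist"); save(im,"pics/w1.png",k=1.5); print(s["position"],s["ee_rot"],s["width"],s["qpos"]); print(im["fovy"],im["cx"],im["cy"],im["tool_from_camera"])
np.save("w1.npy",dict(s=s,im=im),allow_pickle=True)
```

```text
[0.66909835 0.00167102 0.33183768] [ 5.25366686e-05  9.87292647e-01 -1.58912497e-01 -2.13861629e-04] 0.04281597566826842 [-1.01366989e-01  3.92443804e-01  1.08831276e+00 -8.03349905e-05
  1.66126920e+00  1.78860021e+00]
65.70646984690485 257.8256511214331 191.1417426502866 [[-3.61688005e-05 -9.60367015e-01 -2.78738579e-01  7.00450850e-02]
 [ 9.99999910e-01  8.33881322e-05 -4.17064654e-04  2.25310211e-06]
 [ 4.23778626e-04 -2.78738568e-01  9.60366925e-01 -1.43008275e-01]
 [ 0.00000000e+00  0.00000000e+00  0.00000000e+00  1.00000000e+00]]
```

View pics/w1.png

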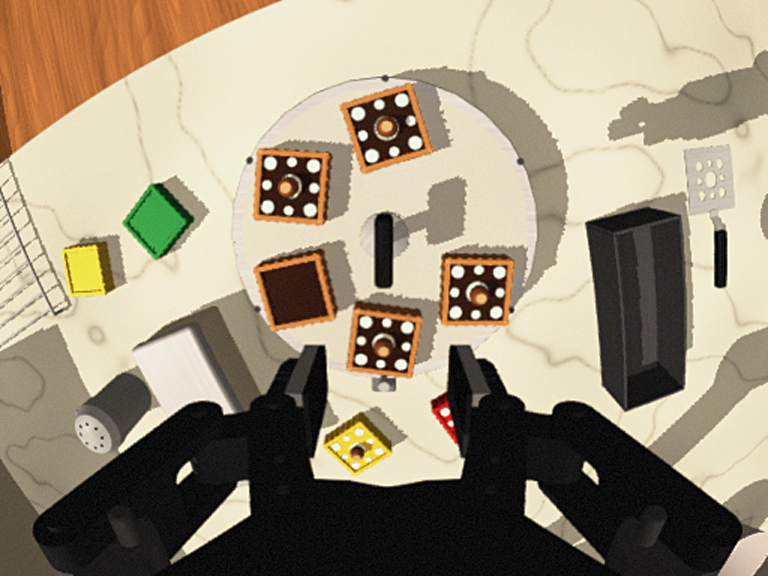

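The wrist view shows the handle bar from (384,213) to (384,288) and the latch at (384,384). The rim dots are at (385,78), (519,160), (511,310), (257,309) and (249,160), and the plain tartlet is at (296,291). I'll fit these points.

```bash
cat > fit.py <<'E'
from h import *
from scipy.optimize import least_squares
E
python3 - <<'E'
from fit import *
d=np.load("w1.npy",allow_pickle=True).item(); s,im=d["s"],d["im"]
P=np.array([at(im,np.array(p)/1.5,.073,s) for p in [(385,78),(519,160),(511,310),(257,309),(249,160)]])
A=np.c_[2*P[:,:2],np.ones(5)]; c=np.linalg.lstsq(A,(P[:,:2]**2).sum(1),rcond=None)[0]
print("centre",c[:2],"r",np.sqrt(c[2]+c[0]**2+c[1]**2)); print(np.degrees(np.arctan2(P[:,1]-c[1],P[:,0]-c[0])))
for n,p,z in [("bar far",(384,213),.157),("bar near",(384,288),.157),("latch",(384,384),.063)]: print(n,at(im,np.array(p)/1.5,z,s))
h=at(im,(256,167),.157,s)
hsv=cv2.cvtColor(im["pixels"],cv2.COLOR_RGB2HSV)
m=(im["pixels"].max(2)<45).astype(np.uint8); 
n,l,st,ce=cv2.connectedComponentsWithStats(m[130:200,235:280].copy())
for i in range(1,n): 
    if st[i,4]>100: print("blob*1.5",(st[i,:4]+[235,130,0,0])*1.5)
T=lambda pts,z:[at(im,np.array(p)/1.5,z,s) for p in pts]
q=np.array(T([(255,268),(322,251),(336,314),(271,331)],.099)); print("plain c",q.mean(0),[np.linalg.norm(q[i]-q[i-1]).round(4) for i in range(4)],[np.degrees(np.arctan2(*(q[i]-q[i-1])[1::-1])).round(1) for i in range(4)])
q=np.array(T([(684,150),(731,145),(735,208),(690,215)],.002)); print("sten c",q.mean(0),[np.linalg.norm(q[i]-q[i-1]).round(4) for i in range(4)],[np.degrees(np.arctan2(*(q[i]-q[i-1])[1::-1])).round(1) for i in range(4)])
E
```

```text
centre [0.67146582 0.00380223] r 0.1435433383281868
[ -18.72975908  -77.92252728 -138.36856487  101.39375392   41.25219984]
bar far [ 0.70065477 -0.00658813  0.157     ]
bar near [0.64766893 0.01100663 0.157     ]
latch [0.52246142 0.05328513 0.063     ]
blob*1.5 [375.  214.5  18.   72. ]
plain c [0.65315086 0.09310654 0.099     ] [np.float64(0.0611), np.float64(0.0634), np.float64(0.0587), np.float64(0.0642)] [np.float64(-8.6), np.float64(-94.8), np.float64(172.0), np.float64(87.3)]
sten c [ 0.61036854 -0.41495772  0.002     ] [np.float64(0.0821), np.float64(0.0863), np.float64(0.0843), np.float64(0.0846)] [np.float64(-5.9), np.float64(-96.3), np.float64(173.0), np.float64(82.2)]
```

Emit:
apply_moves:
  xyz:
    - [0.004, -0.004, 0.1]
    - [0.004, -0.004, 0.1]
    - [0, 0, 0.1]
    - [0, 0, 0.1]
    - [0, 0, 0.1]
    - [0, 0, 0.1]
    - [0, 0, 0.06]
    - [0, 0, 0.033]
  rot:
    - [0, 0, 0]
    - [0, 0, 0]
    - [0, 0, 0]
    - [0, 0, 0]
    - [0, 0, 0]
    - [0, 0, 0]
    - [0, 0, 0]
    - [0, 0, 0]
  hand: [0, 0, 0, 0, 0, 0, 0, 0]

```text
clock: 3.95
position: [0.6717, 0.0032, 0.123]
ee_rot: [0.0, 0.987, -0.159, -0.001]
contact_force: [0.0, -0.2, -0.1]
width: 0.0427
gripper_force: 0.0
```

Emit:
apply_moves:
  xyz:
    - [0, 0, 0]
    - [0, 0, 0]
    - [0, 0, 0]
    - [0, 0, 0]
    - [0, 0, 0]
    - [0, 0, 0]
  rot:
    - [0, 0, 0]
    - [0, 0, 0]
    - [0, 0, 0]
    - [0, 0, 0]
    - [0, 0, 0]
    - [0, 0, 0]
  hand: [-0.4, -0.8, -0.8, -0.8, -0.8, -0.8]
  force: 40

```text
clock: 4.7
position: [0.6728, 0.0033, 0.1251]
ee_rot: [-0.0, 0.987, -0.16, 0.001]
contact_force: [1.0, 1.6, 4.0]
width: 0.0132
gripper_force: 41.9
```

Emit:
apply_moves:
  xyz:
    - [0, 0, 0]
    - [0, 0, 0]
    - [0, 0, 0]
    - [0, 0, 0]
    - [0, 0, 0]
    - [0, 0, 0]
    - [0, 0, 0]
    - [0, 0, 0]
  rot:
    - [0, 0, -0.02]
    - [0, 0, -0.04]
    - [0, 0, -0.06]
    - [0, 0, -0.07]
    - [0, 0, -0.08]
    - [0, 0, -0.08]
    - [0, 0, -0.08]
    - [0, 0, -0.08]
  hand: [-0.8, -0.8, -0.8, -0.8, -0.8, -0.8, -0.8, -0.8]

```text
clock: 5.7
position: [0.6728, 0.003, 0.1251]
ee_rot: [0.0, 0.994, 0.108, 0.001]
contact_force: [0.6, -0.9, 5.0]
width: 0.0131
gripper_force: 42.3
```

Emit:
apply_moves:
  xyz:
    - [0, 0, 0]
    - [0, 0, 0]
    - [0, 0, 0]
    - [0, 0, 0]
    - [0, 0, 0]
    - [0, 0, 0]
    - [0, 0, 0]
    - [0, 0, 0]
  rot:
    - [0, 0, -0.08]
    - [0, 0, -0.08]
    - [0, 0, -0.08]
    - [0, 0, -0.07]
    - [0, 0, -0.05]
    - [0, 0, -0.03]
    - [0, 0, -0.02]
    - [0, 0, 0]
  hand: [-0.8, -0.8, -0.8, -0.8, -0.8, -0.8, -0.8, -0.8]

```text
clock: 6.7
position: [0.6729, 0.0029, 0.1251]
ee_rot: [0.001, 0.949, 0.316, 0.001]
contact_force: [1.4, -0.5, 4.9]
width: 0.0138
gripper_force: 42.3
```

Emit:
apply_moves:
  xyz:
    - [0, 0, 0]
    - [0, 0, 0]
    - [0, 0, 0]
    - [0, 0, 0]
    - [0, 0, 0]
    - [0, 0, 0]
    - [0, 0, 0]
  rot:
    - [0, 0, -0.03]
    - [0, 0, -0.03]
    - [0, 0, -0.02]
    - [0, 0, 0]
    - [0, 0, 0]
    - [0, 0, 0]
    - [0, 0, 0]
  hand: [-0.8, -0.8, -0.8, -0.8, -0.3, 0, 0]

```text
clock: 7.58
position: [0.6717, 0.0032, 0.1236]
ee_rot: [-0.0, 0.935, 0.355, -0.001]
contact_force: [-0.4, 0.8, 0.8]
width: 0.0425
gripper_force: 0.0
```

Emit:
apply_moves:
  xyz:
    - [0, 0, -0.05]
    - [0, 0, -0.1]
    - [0, 0, -0.15]
    - [0, 0, -0.15]
    - [0, 0, -0.15]
    - [0, 0, -0.1]
    - [0, 0, 0]
    - [0, 0, 0]
  rot:
    - [0, 0, 0]
    - [0, 0, 0]
    - [0, 0, 0]
    - [0, 0, 0]
    - [0, 0, 0]
    - [0, 0, 0]
    - [0, 0, 0]
    - [0, 0, 0]
  hand: [0, 0, 0, 0, 0, 0, 0, 0]

```text
clock: 8.57
position: [0.6717, 0.0033, 0.3335]
ee_rot: [-0.0, 0.935, 0.355, -0.001]
contact_force: [0.1, 0.5, -0.1]
width: 0.0426
gripper_force: 0.0
```

Run:
```python
from h import *
s,im=grab("wrist"); save(im,"pics/w2.png",k=1.5); print(s["clock"],s["position"],s["ee_rot"],s["width"],s["qpos"])
np.save("w2.npy",dict(s=s,im=im),allow_pickle=True)
```

```text
8.575 [0.67169402 0.00329909 0.33346888] [-2.62682975e-04  9.34818174e-01  3.55126099e-01 -6.05533112e-04] 0.04264791811243874 [-9.85551151e-02  3.97261706e-01  1.07690982e+00 -6.93422507e-05
  1.66873943e+00  7.46136401e-01]
```

View pics/w2.png

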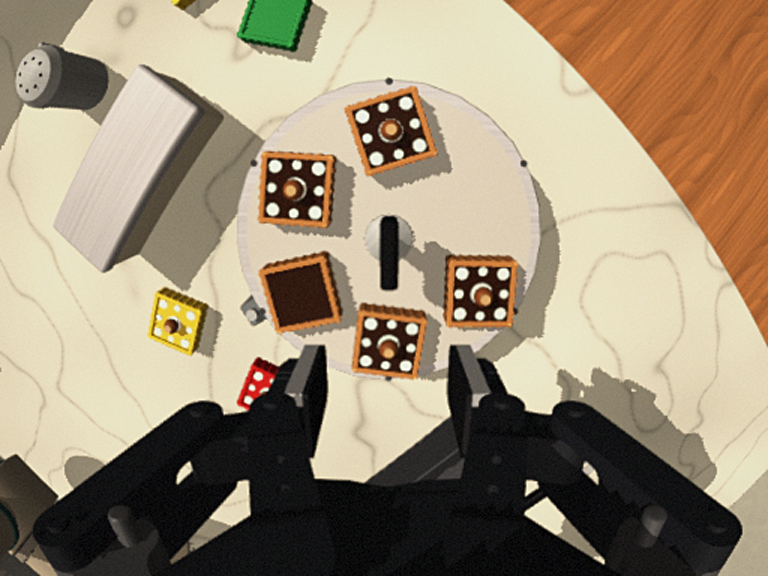

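The plate has turned: the plain tartlet at (300,292) is now beside the latch (253,311), and the other tartlets have kept their places. Next I measure its pose and the stencil's.

Run:
```python
from fit import *
d=np.load("w2.npy",allow_pickle=True).item(); s,im=d["s"],d["im"]
P=np.array([at(im,np.array(p)/1.5,.073,s) for p in [(389,81),(523,163),(253,163),(388,379)]])
f=lambda c:np.hypot(P[:,0]-c[0],P[:,1]-c[1])-c[2]
c=least_squares(f,[.67,0,.145]).x; print("centre",c); print(np.degrees(np.arctan2(P[:,1]-c[1],P[:,0]-c[0])))
def fill(im,s,uv,z):
    px=im["pixels"].astype(int); m=((px.max(2)<95)).astype(np.uint8)
    m=cv2.morphologyEx(m,cv2.MORPH_OPEN,np.ones((3,3)))
    n,l,st,ce=cv2.connectedComponentsWithStats(m); i=l[uv[1],uv[0]]; print("area",st[i])
    cs=cv2.findContours((l==i).astype(np.uint8),cv2.RETR_EXTERNAL,cv2.CHAIN_APPROX_NONE)[0]
    q=np.array([at(im,p[0],z,s)[:2] for p in cs[0]])*1000
    return cv2.minAreaRect(q.astype(np.float32))
for zz in(.096,.099): print("now",fill(im,s,(200,194),zz))
d1=np.load("w1.npy",allow_pickle=True).item(); r=fill(d1["im"],d1["s"],(197,194),.096); print("w1",r)
ax=np.array([672,3.3]); v=np.array(r[0])-ax; print("rot60",ax+R.from_euler('z',60,degrees=True).as_matrix()[:2,:2]@v)
q=np.array([at(im,np.array(p)/1.5,.099,s) for p in [(260,272),(326,252),(341,317),(277,331)]]); print("corners",q.mean(0),[np.degrees(np.arctan2(*(q[i]-q[i-1])[1::-1])).round(1) for i in range(4)],[np.linalg.norm(q[i]-q[i-1]).round(4) for i in range(4)])
print("nominal", 672-95*np.cos(np.radians(-18.5)),3.3-95*np.sin(np.radians(-18.5)))
```

```text
centre [0.67130806 0.00269937 0.14385704]
[  41.285031    -18.10805041  101.37051866 -138.37184176]
area [ 178  176   43   42 1323]
now ((581.9058227539062, 32.08619689941406), (51.410911560058594, 51.89472198486328), 53.64617156982422)
area [ 178  176   43   42 1323]
now ((583.0275268554688, 32.230777740478516), (51.005470275878906, 51.485504150390625), 53.646217346191406)
area [ 174  174   44   43 1337]
w1 ((651.8356323242188, 96.27691650390625), (51.36745071411133, 51.73637390136719), 83.45806121826172)
rot60 [581.3974445   32.32560359]
corners [0.58534285 0.03158212 0.099     ] [np.float64(53.2), np.float64(-32.2), np.float64(-127.6), np.float64(145.0)] [np.float64(0.0578), np.float64(0.0635), np.float64(0.061), np.float64(0.0625)]
nominal 581.9092527554111 33.44394235848375
```

Emit:
apply_moves:
  xyz:
    - [0, 0, 0]
    - [0, 0, 0]
    - [0, 0, 0]
    - [0, 0, 0]
    - [0, 0, 0]
    - [0, 0, 0]
    - [-0.032, 0.14, 0.017]
    - [-0.032, 0.14, 0.017]
  rot:
    - [0, 0, 0.13]
    - [0, 0, 0.13]
    - [0, 0, 0.14]
    - [0, 0, 0.14]
    - [0, 0, 0.13]
    - [0, 0, 0.13]
    - [0, 0, 0]
    - [0, 0, 0]
  hand: [0, 0, 0, 0, 0, 0, 0, 0]

```text
clock: 9.62
position: [0.6429, -0.0784, 0.3217]
ee_rot: [-0.0, 0.998, -0.055, -0.002]
contact_force: [-0.4, -1.1, 0.7]
width: 0.0427
gripper_force: 0.0
```

Emit:
apply_moves:
  xyz:
    - [-0.032, 0.14, 0.017]
    - [-0.032, 0.14, 0.017]
    - [-0.032, 0.14, 0.017]
    - [-0.032, 0.14, 0.017]
    - [-0.032, 0.14, 0.017]
    - [-0.032, 0.14, 0.017]
    - [-0.032, 0.14, 0.017]
    - [-0.032, 0.14, 0.017]
  rot:
    - [0, 0, 0]
    - [0, 0, 0]
    - [0, 0, 0]
    - [0, 0, 0]
    - [0, 0, 0]
    - [0, 0, 0]
    - [0, 0, 0]
    - [0, 0, 0]
  hand: [0, 0, 0, 0, 0, 0, 0, 0]

```text
clock: 10.62
position: [0.5288, -0.4042, 0.281]
ee_rot: [-0.001, 0.998, -0.056, -0.001]
contact_force: [0.9, -0.0, -0.1]
width: 0.0428
gripper_force: 0.0
```

Emit:
apply_moves:
  xyz:
    - [0, 0, 0]
    - [0, 0, 0]
  rot:
    - [0, 0, 0]
    - [0, 0, 0]
  hand: [0, 0]

```text
clock: 10.88
position: [0.5297, -0.4027, 0.2819]
ee_rot: [-0.001, 0.998, -0.056, -0.001]
contact_force: [0.1, -0.2, -0.2]
width: 0.0422
gripper_force: 0.0
```

Run:
```python
from h import *
s,im=grab("wrist"); save(im,"pics/w3.png",k=1.5); print(s["clock"],s["position"],s["ee_rot"],s["width"],s["qpos"])
np.save("w3.npy",dict(s=s,im=im),allow_pickle=True)
```

```text
10.875 [ 0.52968853 -0.40270304  0.28185723] [-1.25114290e-03  9.98430012e-01 -5.59934293e-02 -8.25548735e-04] 0.0421528433467831 [-7.54997863e-01  3.96811555e-01  1.19971885e+00  8.53355726e-04
  1.54793623e+00  9.27823317e-01]
```

View pics/w3.png

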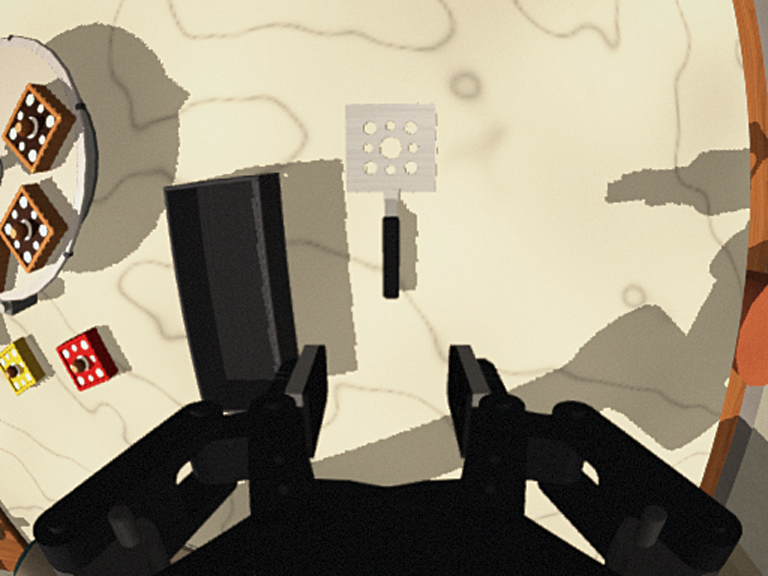

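The stencil plate's corners are at (346,104), (436,103), (437,191) and (346,191). The grip runs from (391,217) to (391,298), with the loaf tin clear to its left.

Run:
```python
from fit import *
d=np.load("w3.npy",allow_pickle=True).item(); s,im=d["s"],d["im"]
q=np.array([at(im,np.array(p)/1.5,.002,s) for p in [(346,104),(436,103),(437,191),(346,191)]]); c=q.mean(0)
print("c",c,[np.linalg.norm(q[i]-q[i-1]).round(4) for i in range(4)],[np.degrees(np.arctan2(*(q[i]-q[i-1])[1::-1])).round(1) for i in range(4)],"hole",at(im,(391/1.5,148.5/1.5),.002,s))
g0,g1=[at(im,np.array(p)/1.5,.022,s) for p in [(391,217),(391,298)]]; print("grip",g0,g1,np.linalg.norm(g0-g1),"dist",np.linalg.norm((c-g0)[:2]),np.linalg.norm((c-g1)[:2]),np.degrees(np.arctan2(*(g0-g1)[1::-1])),np.degrees(np.arctan2(*(c-g1)[1::-1])))
Rt=q2R(s["ee_rot"]); print("tool yaw",np.degrees(np.arctan2(Rt[1,0],Rt[0,0])))
t=c+(g1-c)/np.linalg.norm((g1-c)[:2])*.077; t[2]=.003; print("target",t,"tool shift/.3",Rt.T@(t-s["position"])/.3)
```

```text
c [ 0.61175635 -0.41519761  0.002     ] [np.float64(0.083), np.float64(0.0839), np.float64(0.0841), np.float64(0.0861)] [np.float64(-6.8), np.float64(-95.6), np.float64(174.7), np.float64(83.7)] hole [ 0.610047   -0.41472633  0.002     ]
grip [ 0.54778748 -0.4076642   0.022     ] [ 0.47124851 -0.39922596  0.022     ] 0.07700272042261998 dist 0.06441092976760675 0.14141268394743914 -6.291312236753239 -6.48502663786268
tool yaw -6.419615872931935
target [ 0.53524904 -0.40650096  0.003     ] tool shift/.3 [0.02149683 0.0127442  0.92945917]
```

Emit:
apply_moves:
  xyz:
    - [0.007, 0.004, 0.12]
    - [0.007, 0.004, 0.12]
    - [0.0075, 0.0047, 0.12]
    - [0, 0, 0.12]
    - [0, 0, 0.12]
    - [0, 0, 0.12]
    - [0, 0, 0.1]
    - [0, 0, 0.06]
  rot:
    - [0, 0, 0]
    - [0, 0, 0]
    - [0, 0, 0]
    - [0, 0, 0]
    - [0, 0, 0]
    - [0, 0, 0]
    - [0, 0, 0]
    - [0, 0, 0]
  hand: [0, 0, 0, 0, 0, 0, 0, 0]

```text
clock: 11.92
position: [0.5361, -0.406, 0.0178]
ee_rot: [-0.001, 0.998, -0.055, -0.001]
contact_force: [-0.1, -0.2, 0.6]
width: 0.0426
gripper_force: 0.0
```

Emit:
apply_moves:
  xyz:
    - [0, 0, 0.03]
    - [0, 0, 0.015]
    - [0, 0, 0]
  rot:
    - [0, 0, 0]
    - [0, 0, 0]
    - [0, 0, 0]
  hand: [0, 0, 0]

```text
clock: 12.3
position: [0.5364, -0.4083, 0.0064]
ee_rot: [0.0, 0.998, -0.056, 0.0]
contact_force: [0.4, 0.3, 0.9]
width: 0.0423
gripper_force: 0.0
```

Emit:
apply_moves:
  xyz:
    - [-0.003, 0, 0.01]
    - [0, 0, 0]
    - [0, 0, 0]
    - [0, 0, 0]
    - [0, 0, 0]
    - [0, 0, 0]
    - [0, 0, 0]
    - [0, 0, 0]
  rot:
    - [0, 0, 0]
    - [0, 0, 0]
    - [0, 0, 0]
    - [0, 0, 0]
    - [0, 0, 0]
    - [0, 0, 0]
    - [0, 0, 0]
    - [0, 0, 0]
  hand: [0, -0.2, -0.4, -0.6, -0.8, -0.8, -0.8, -0.8]
  force: 70

```text
clock: 13.3
position: [0.5352, -0.4079, 0.003]
ee_rot: [0.0, 0.998, -0.056, 0.0]
contact_force: [-0.9, 1.4, 3.4]
width: 0.0142
gripper_force: 69.2
```

Emit:
apply_moves:
  xyz:
    - [0, 0, -0.03]
    - [0, 0, -0.07]
    - [0, 0, -0.12]
    - [0, 0, -0.15]
    - [0, 0, -0.15]
    - [0, 0, -0.15]
    - [0, 0, -0.1]
    - [0, 0, -0.05]
  rot:
    - [0, 0, 0]
    - [0, 0, 0]
    - [0, 0, 0]
    - [0, 0, 0]
    - [0, 0, 0]
    - [0, 0, 0]
    - [0, 0, 0]
    - [0, 0, 0]
  hand: [-0.8, -0.8, -0.8, -0.8, -0.8, -0.8, -0.8, -0.8]

```text
clock: 14.3
position: [0.5353, -0.4082, 0.2507]
ee_rot: [0.001, 0.998, -0.056, 0.001]
contact_force: [0.1, -1.1, -1.1]
width: 0.0144
gripper_force: 68.5
```

Run:
```python
from h import *
s,im=grab("wrist"); print(s["clock"],s["position"],s["ee_rot"],s["width"],s["contact_force"],s["moment"])
np.save("w4.npy",dict(s=s,im=im),allow_pickle=True)
s2,m2=grab("side"); np.save("s4.npy",dict(s=s2,im=m2),allow_pickle=True)
a=cv2.resize(im["pixels"][:,:,::-1],(640,480))
u=proj(m2,np.array(s["position"])).astype(int); print(u)
c=m2["pixels"][max(u[1]-50,0):u[1]+50,max(u[0]-70,0):u[0]+70,::-1]
cv2.imwrite("pics/w4.png",a); cv2.imwrite("pics/s4.png",cv2.resize(c,None,fx=5,fy=5,interpolation=cv2.INTER_CUBIC))
```

```text
14.3 [ 0.53533348 -0.408232    0.25071308] [ 9.51170590e-04  9.98440931e-01 -5.58025948e-02  9.34452115e-04] 0.014391003965596746 [ 0.12628707 -1.08091941 -1.11449726] [ 0.03190989  0.04142694 -0.02913392]
[300  80]
```

View pics/w4.png

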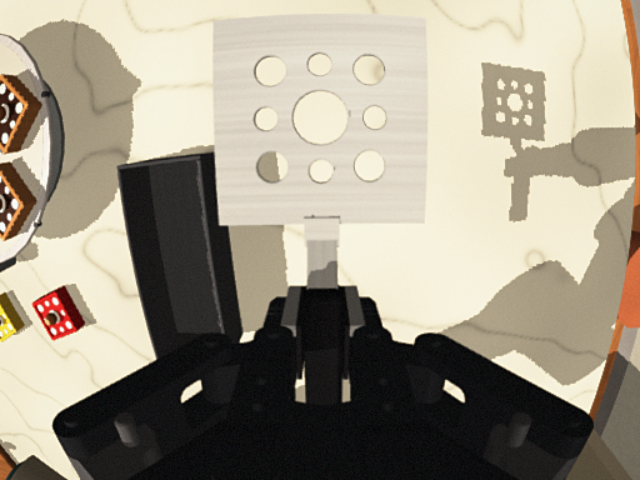

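The stencil is held level by eye. Its plate corners are near (213,22), (427,17), (425,222) and (219,224) in this 1.25x picture. I'll solve its pose in the tool frame.

```bash
cat >> h.py <<'E'
def sten(im,cor):
    """stencil pose in tool frame: R (cols = stencil axes), origin (underside centre). cor: far-left, far-right, near-right, near-left px"""
    g=cv2.cvtColor(im["pixels"],cv2.COLOR_RGB2GRAY)
    c=cv2.cornerSubPix(g,np.array(cor,np.float32).reshape(-1,1,2),(4,4),(-1,-1),(3,50,.01)).reshape(-1,2)
    f=foc(im); d=(c-[im["cx"],im["cy"]])/f; r=np.hypot(d[:,0],d[:,1]); n=d*(np.tan(r)/r)[:,None]
    h=.042; O=np.array([[h,h,.002],[h,-h,.002],[-h,-h,.002],[-h,h,.002]])
    ok,rv,t=cv2.solvePnP(O,n.astype(float),np.eye(3),None,flags=cv2.SOLVEPNP_ITERATIVE)
    e=np.abs(cv2.projectPoints(O,rv,t,np.eye(3),None)[0][:,0]-n).max()*f
    T=np.array(im["tool_from_camera"]); Rs=T[:3,:3]@cv2.Rodrigues(rv)[0]; o=T[:3,:3]@t[:,0]+T[:3,3]
    return Rs,o,c,e
E
python3 - <<'E'
from h import *
d=np.load("w4.npy",allow_pickle=True).item(); s,im=d["s"],d["im"]
Rs,o,c,e=sten(im,np.array([(213,22),(427,17),(425,222),(219,224)])/1.25)
print((c*1.25).round(1),"err px",e); print("tool frame origin",o); print(Rs.round(4))
Rw=q2R(s["ee_rot"])@Rs; print("world z axis",Rw[:,2],"yaw",np.degrees(np.arctan2(Rw[1,0],Rw[0,0])),"world o",q2R(s["ee_rot"])@o+s["position"])
E
```

```text
[[211.3  19. ]
 [424.8  17.7]
 [424.  222.7]
 [218.5 224.9]] err px 0.5047545262478629
tool frame origin [ 0.07676801 -0.00112067  0.00272707]
[[ 0.9999 -0.011  -0.0016]
 [-0.011  -0.9997  0.0235]
 [-0.0019 -0.0235 -0.9997]]
world z axis [-0.00600414 -0.02114313  0.99975843] yaw -5.767217463643081 world o [ 0.61175294 -0.41567798  0.24813541]
```

View pics/s4.png

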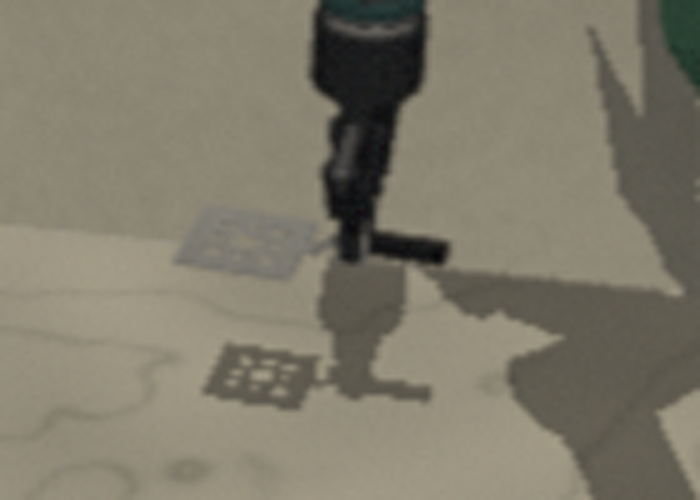

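Emit:
apply_moves:
  xyz:
    - [0, 0, 0]
    - [0, 0, 0]
    - [0, 0, 0]
    - [0, 0, 0]
    - [-0.04, -0.05, 0]
    - [-0.084, -0.106, 0]
    - [-0.084, -0.106, 0]
    - [-0.084, -0.106, 0]
  rot:
    - [0, 0, 0.12]
    - [0, 0, 0.13]
    - [0, 0, 0.13]
    - [0, 0, 0.123]
    - [0, 0, 0]
    - [0, 0, 0]
    - [0, 0, 0]
    - [0, 0, 0]
  hand: [-0.8, -0.8, -0.8, -0.8, -0.8, -0.8, -0.8, -0.8]

```text
clock: 15.4
position: [0.5295, -0.264, 0.2475]
ee_rot: [-0.001, 0.95, -0.313, -0.001]
contact_force: [0.6, 0.4, 0.1]
width: 0.0143
gripper_force: 68.5
```

Emit:
apply_moves:
  xyz:
    - [-0.084, -0.106, 0]
    - [-0.084, -0.106, 0]
    - [-0.084, -0.106, 0]
    - [-0.084, -0.106, 0]
    - [-0.084, -0.106, 0]
    - [-0.044, -0.056, 0]
    - [0, 0, 0]
    - [0, 0, 0]
  rot:
    - [0, 0, 0]
    - [0, 0, 0]
    - [0, 0, 0]
    - [0, 0, 0]
    - [0, 0, 0]
    - [0, 0, 0]
    - [0, 0, 0]
    - [0, 0, 0]
  hand: [-0.8, -0.8, -0.8, -0.8, -0.8, -0.8, -0.8, -0.8]

```text
clock: 16.4
position: [0.5229, -0.0428, 0.2482]
ee_rot: [0.0, 0.95, -0.313, -0.0]
contact_force: [-0.4, -0.7, -2.2]
width: 0.0144
gripper_force: 68.6
```

Run:
```python
from h import *
s,im=grab("wrist"); print(s["clock"],s["position"],s["ee_rot"],s["width"],s["contact_force"])
np.save("w5.npy",dict(s=s,im=im),allow_pickle=True)
save(im,"pics/w5.png",k=1.5)
```

```text
16.4 [ 0.52289796 -0.04278181  0.24821631] [ 3.18855980e-04  9.49711778e-01 -3.13125007e-01 -4.08017579e-04] 0.014357209971248466 [-0.38755092 -0.65024393 -2.20266468]
```

View pics/w5.png

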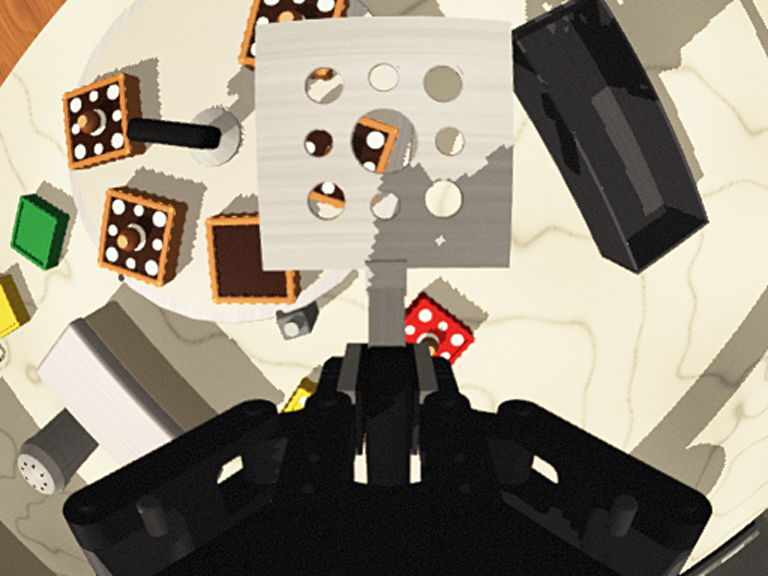

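Run:
```python
from h import *
d=np.load("w5.npy",allow_pickle=True).item(); s,im=d["s"],d["im"]
px=im["pixels"].astype(int); m=((px[:,:,0]-px[:,:,2])>55)
# boundary of crust: left edge per row, bottom edge per column (native px)
L=[(np.flatnonzero(m[v,125:160])[0]+125-.5,v) for v in range(152,198)]
B=[(u,np.flatnonzero(m[185:210,u])[-1]+185+.5) for u in range(147,194)]
def line(pts):
    q=np.array([at(im,p,.099,s)[:2] for p in pts]); 
    for _ in range(3):
        c=q.mean(0); w=np.linalg.svd(q-c)[2]; r=(q-c)@w[1]; q=q[np.abs(r)<max(.0006,2*r.std())]
    return c,w[0],r.std(),len(q)
l,b=line(L),line(B)
an=[np.degrees(np.arctan2(x[1][1],x[1][0]))%90-90 for x in(l,b)]; print("yaw left,bottom",an,l[2:],b[2:])
X=np.linalg.solve(np.c_[l[1],-b[1]],b[0]-l[0]); cor=l[0]+X[0]*l[1]
y=np.radians(np.mean(an)); print("corner",cor)
ex=np.array([np.cos(y),np.sin(y)]); ey=np.array([-ex[1],ex[0]])
print("centre",cor+.032*ex-.032*ey)
Rs,o,c,e=sten(im,np.array([(256,24),(511,19),(512,268),(264,270)])/1.5); print((c*1.5).round(1),e,o)
Rw=q2R(s["ee_rot"])@Rs; print("sten yaw",np.degrees(np.arctan2(Rw[1,0],Rw[0,0])),Rw[:,2],"o",q2R(s["ee_rot"])@o+s["position"])
Rt=q2R(s["ee_rot"]); print("tool yaw",np.degrees(np.arctan2(Rt[1,0],Rt[0,0])))
```

```text
yaw left,bottom [np.float64(-36.73322815126534), np.float64(-36.425643224544714)] (np.float64(0.00041953007133128375), 41) (np.float64(0.000538705814179305), 47)
corner [0.57675745 0.07555359]
centre [0.58338448 0.03078661]
[[256.   19. ]
 [511.   19. ]
 [508.6 267.1]
 [262.1 269.9]] 0.8931459212723104 [ 0.07738739 -0.00037817  0.00196292]
sten yaw -36.138275928718265 [-0.01401948 -0.02345867  0.9996265 ] o [ 0.58533308 -0.08850519  0.24620854]
tool yaw -36.495337701197656
```

Emit:
apply_moves:
  xyz:
    - [-0.04, -0.05, 0]
    - [-0.061, -0.079, 0]
    - [-0.061, -0.079, 0]
    - [-0.051, -0.068, 0]
    - [-0.03, -0.04, 0]
    - [0, 0, 0.05]
    - [0, 0, 0.1]
    - [0, 0, 0.1]
  rot:
    - [0, 0, 0]
    - [0, 0, 0]
    - [0, 0, 0.003]
    - [0, 0, 0]
    - [0, 0, 0]
    - [0, 0, 0]
    - [0, 0, 0]
    - [0, 0, 0]
  hand: [-0.8, -0.8, -0.8, -0.8, -0.8, -0.8, -0.8, -0.8]

```text
clock: 17.45
position: [0.5212, 0.0757, 0.172]
ee_rot: [0.001, 0.949, -0.316, -0.0]
contact_force: [0.6, -0.4, -2.3]
width: 0.0144
gripper_force: 68.6
```

Emit:
apply_moves:
  xyz:
    - [0, 0, 0.08]
    - [0, 0, 0.05]
    - [0, 0, 0.03]
    - [0, 0, 0]
    - [0, 0, 0]
    - [0, 0, 0]
  rot:
    - [0, 0, 0]
    - [0, 0, 0]
    - [0, 0, 0]
    - [0, 0, 0]
    - [0, 0, 0]
    - [0, 0, 0]
  hand: [-0.8, -0.8, -0.8, -0.8, -0.8, -0.8]

```text
clock: 18.2
position: [0.5222, 0.0767, 0.1265]
ee_rot: [-0.0, 0.949, -0.315, 0.001]
contact_force: [-0.0, 0.5, -1.7]
width: 0.0146
gripper_force: 68.6
```

Run:
```python
from h import *
s,im=grab("wrist"); print(s["clock"],s["position"],s["ee_rot"],s["width"],s["contact_force"])
s2,m2=grab("side"); u=proj(m2,[.583,.0315,.105]).astype(int); print(u)
c=m2["pixels"][u[1]-45:u[1]+45,u[0]-60:u[0]+60,::-1]
a=cv2.resize(im["pixels"][:260,100:,::-1],(396,250)); b=cv2.resize(c,(396*2,594),interpolation=cv2.INTER_CUBIC)
b[:250,:396]=a; cv2.imwrite("pics/f.png",b)
Rt=q2R(s["ee_rot"]); print("tool yaw",np.degrees(np.arctan2(Rt[1,0],Rt[0,0])),"tool z",Rt[:,2],"sten c",Rt@[.0771,-.0007,.0025]+s["position"])
```

```text
18.2 [0.52221077 0.07670856 0.12650305] [-2.48566902e-04  9.48997650e-01 -3.15281838e-01  8.72519146e-04] 0.014560487930497459 [-0.03138334  0.48520125 -1.72676078]
[262 194]
tool yaw -36.75571741991338 tool z [ 1.81277450e-03 -7.84000677e-05 -9.99998354e-01] sten c [0.58440618 0.03113227 0.12411936]
```

View pics/f.png

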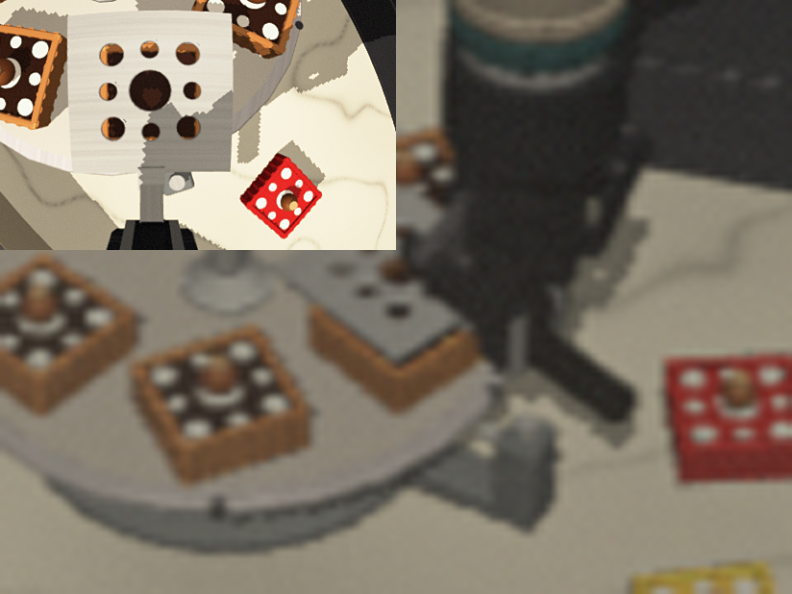

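The plain tartlet lies under the stencil with its crust evenly visible through the holes at left and right. The neighbours and the latch are clear. Underside is at 0.124, so lower the last 15 mm.

Emit:
apply_moves:
  xyz:
    - [-0.003, 0, 0.015]
    - [0, 0, 0.015]
    - [0, 0, 0.012]
    - [0, 0, 0.008]
    - [0, 0, 0]
    - [0, 0, 0]
    - [0, 0, 0]
    - [0, 0, 0]
  rot:
    - [0, 0, 0]
    - [0, 0, 0]
    - [0, 0, 0]
    - [0, 0, 0]
    - [0, 0, 0]
    - [0, 0, 0]
    - [0, 0, 0]
    - [0, 0, 0]
  hand: [-0.8, -0.8, -0.8, -0.8, -0.8, -0.8, -0.8, -0.8]

```text
clock: 19.3
position: [0.521, 0.0772, 0.1108]
ee_rot: [0.0, 0.949, -0.315, 0.0]
contact_force: [-0.4, -0.3, -1.3]
width: 0.0143
gripper_force: 68.6
```

Run:
```python
from h import *
s,im=grab("wrist"); print(s["clock"],s["position"],s["width"],s["contact_force"])
s2,m2=grab("side")
Rt=q2R(s["ee_rot"]); o=Rt@[.0771,-.0007,.0025]+s["position"]; print("tool yaw",np.degrees(np.arctan2(Rt[1,0],Rt[0,0])),"sten",o)
u0=np.array([215,155]); k=8
b=cv2.resize(m2["pixels"][155:225,215:310,::-1],None,fx=k,fy=k,interpolation=cv2.INTER_CUBIC)
y=np.radians(-36.5); X=np.array([np.cos(y),np.sin(y),0]);Y=np.array([-X[1],X[0],0])
def sq(c,h,col):
    q=[((proj(m2,c+h*(a*X+b2*Y))-u0+.5)*k).astype(int) for a,b2 in((1,1),(1,-1),(-1,-1),(-1,1))]
    cv2.polylines(b,[np.array(q)],True,col,1)
sq(np.array([o[0],o[1],o[2]]),.042,(255,0,0)); sq(np.array([.583,.0315,.099]),.032,(0,255,0)); sq(np.array([.583,.0315,.075]),.032,(0,255,255))
cv2.imwrite("pics/g.png",b); print(b.shape)
```

```text
19.3 [0.52095326 0.07718407 0.11078262] 0.014278708666961256 [-0.42637087 -0.30275166 -1.32748451]
tool yaw -36.7618175089096 sten [0.58313999 0.03160101 0.10830365]
(560, 760, 3)
```

View pics/g.png

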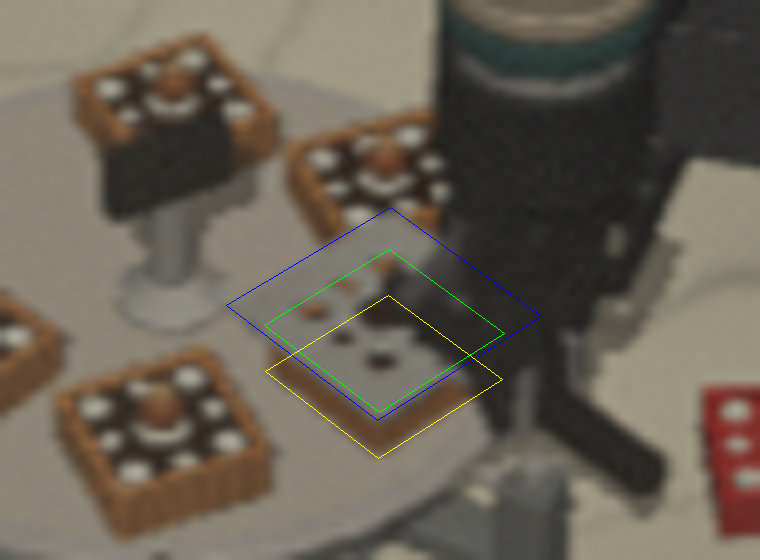

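The overlay matches to within a pixel: the stencil is parallel to the tartlet, centred and about 9–10 mm above the crust, with nothing touching. I'm handing in.

```bash
python3 -c "
from rig import job; print(job.sign_off())"
```

```text
the job is handed in; nothing more can be done
None
```

I turned the stand one click counter-clockwise and let go; the plain tartlet is at the latch. The arm is holding the stencil over it, measured about 9 mm above the crust, centred and parallel to within a millimetre or so. The camera also suggested a slight tilt of about 1°, which is near its measuring error, so I left it. I saw no contact with the tartlets or the stand, and I've handed the job in.

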